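# Swap the gas from the griddle to the bean pot

## Task

Baking is over and the beans go on: shut the gas tap of the burner under the flat round griddle all the way, so that its lever stands square across its pipe, and set the tap of the burner under the lidded pot half open, its lever midway between across and along its pipe. Push each lever round gently with a fingertip: do not pinch the levers, and leave the main tap and everything else as it stands.

Things in the scene. Friction and masses are not known exactly. Their poses are not given: they have to be found in the camera images.
- griddle_tap (a joint): Quarter-turn lever tap of the burner that carries the griddle; lever angle in rad. 0 = shut: lever square across its branch pipe, pointing left (+y of griddle_tap_stem). 1.571 = full open: along the pipe, pointing back to the robot (-x). Grows anticlockwise seen from above; hard stops at both ends; stiff (0.22 N m, 3 N at the sleeve), stays where left. Starts 1.15 to 1.50.
- pot_tap (a joint): The same kind of tap, with the same lever, directions, stops and stiffness, on the burner that carries the lidded pot; 0 = shut, 0.785 = half open, 1.571 = full open. Starts 0 to 0.40.
- griddle_tap_stem (a point): Turning axis of the griddle's tap, at lever mid-height, 122 mm above the table. x runs level along the branch pipe to the burner (centre 300 mm on; fixed stand and griddle from 138 mm on, 122 mm high), y left, z up. Pipe 21 mm thick, axis 62 mm below; the brass valve body under the lever is 47 mm wide, 90 mm long. This burner may be the left or the right one.
- pot_tap_stem (a point): The same point and axes for the pot's tap. The burner's fixed stand begins 175 mm along +x; on it the lidded aluminium pot, 218 mm across, from 190 mm along +x, its lid's knob 240 mm above the table.
- griddle_tap_sleeve (a point): Middle of the dark sleeve of the griddle tap's lever, 70 mm out from the stem axis. The lever is a flat level bar, 20 mm wide, 12 mm thick (116 to 128 mm above the table), ending 108 mm from the stem axis; sleeve from 32 mm outward. x points outward along the lever, z up. Beyond 30 mm from the stem axis nothing under it is higher than 84 mm.
- pot_tap_sleeve (a point): The same point on the lever of the pot's tap; same lever, same sizes. (In the rules, griddle_tap_c0 / c1 and pot_tap_c0 / c1 are the two long halves of each lever's sleeve, left and right of its middle line.)
- main_tap_sleeve (a point): Middle of the sleeve of the main tap's lever, same lever, on the rail at its right-hand end. To be left alone.
- gas_rail: Steel supply pipe, 27 mm thick, axis 60 mm above the table, fixed. Origin: on the table midway between the two burner taps' stems (which lie at y = +170 and -170 mm); x towards the burners, y to the left. The pipe runs along y at x = -125 mm, from y = -385 to +237 mm; the main tap sits on it at y = -290 mm.
- salt_jar: Glass jar 52 mm across, 85 mm high, standing between the two taps; origin under its centre. Bystander.
- spatula: Spatula lying before the rail; bystander, under 40 mm high.
- lighter: Stick lighter lying before the rail, 220 mm long, 20 mm high; bystander.
- oil_bottle: Amber bottle 62 mm across, 210 mm high, standing to the left of the left tap; origin under its centre. Bystander.
- tumbler: Plastic tumbler standing to the right of the right tap, 84 mm across, 100 mm high; origin under its centre. Bystander.
- dish: Small white dish, 80 mm across, 42 mm high, on the table between the two branch pipes; origin under its centre. Bystander.

How it is judged:
By the outcome, as a careful person would: the job done as asked, in the order asked, and still so for the second after the job is handed in, with the robot touching nothing.
It also fails if it takes over 59 s, if anything falls off the work surface, if the arm or the gripper's body presses on something with over 40 N, if the wrist force passes 120 N, or if a joint passes its speed limit or range.

## Robot

A 7-joint arm with a two-finger parallel gripper is mounted at the origin on the work surface. World frame = base frame: x ahead of the robot, y to its left, z up, the work surface at z = 0. Lengths are in m, angles in rad, forces in N, time in s.
With the tool pointing down it reaches from about 0.425 to 0.925 m from the base axis. Payload 6.8 kg.
Tool frame: the origin (TCP) lies between the finger pads; the fingertips stand 25 mm ahead of it and the grasp point (between the pads) lies 6 mm ahead of it; z points along the fingers, x is the direction in which the jaws open and shut, and the axes are right-handed (so a half turn about z gives the same grasp; the last joint's range is limited). The gripper opens to 85 mm and grips with 20 to 120 N. Pads are 22 mm wide; open, the fingers measure 114 mm over their backs; the gripper's body (76 mm by 85 mm) begins 54 mm behind the grasp point. The pads swing forward as they close: fully open they stand 13 mm farther back than shut.
Start: joints at [1.103, 0.477, 0.022, 1.555, -0.011, 1.109, -0.083], TCP at [0.238, -0.632, 0.256] pointing down, gripper open.
Joint ranges: [-2.96, 2.96], [-0.34, 2.1], [-1.41, 1.46], [0.24, 2.44], [-1.37, 4.51], [0.17, 1.92], [-2.96, 2.96]. Speed limits (rad/s): [2.39, 2.39, 3.14, 3.14, 3.14, 3.14, 3.14].

## Interface

Orientations are given as a unit quaternion [w, x, y, z].
In Python, from rig import env, snapshot gives the robot as it stands.
- The arm moves only by the tool servo_tool, never from a script. Its argument "targets" is a list of rows, each a list of 3 entries, a list of its own where there are three numbers: the shift along the tool's x, y, z in m, then the turn, a rotation vector about the tool's x, y, z in degrees, then the closure, from -1 (fully open) to 1 (shut). In form: [[[tx, ty, tz], [ax, ay, az], jaw], ...]. A call has 1 to 10 rows; each row shifts and turns the commanded pose from where the row before left it, along the tool's axes as they then stand; what a row does not reach is not made up. A row lasts 1/12 s, in which the tool goes at most 41.7 mm and 7.16 degrees, less where a joint would pass 70% of its speed; a pose out of reach is approached as far as the arm can. A call is refused whole if a number of a shift passes 0.0417 or a number of a turn 7.16, either way. A call with a gripper value outside its range is refused whole. The fingers move at their own pace and stop on an object; "grip_force" is the grip in N (left out, the last holds). Time passes only in rows, so rows that do not move let the fingers close. It gives the time, the measured TCP pose, the force and the opening at its end, in the units of the state.
- env.observe(): the state, without advancing time (a new reading comes with each control period).
- snapshot(name): name is "side" or "top"; returns a dict with "image" (400x640x3 uint8, red, green, blue), "vfov" (degrees; the focal length in pixels is half the picture's height over the tangent of half this angle, whatever the lens; pixels are square), "cx", "cy" (the principal point, pixels), "world_from_camera" (4x4, takes a point from camera to world coordinates). Camera axes: x right, y up, looking along -z (the intrinsics and any distortion apply to the point x, -y, -z); pixel columns grow to the right and rows downward; lengths in m; the calibration is good to about 2 mm. A picture is of the moment at which its call begins. There is no depth.
- env.sign_off(): hands the job in, once; it reports no verdict.
The state is a dict: "t": time; "q": joint angles; "qvel": joint speeds; "tau": joint torques, N m; "position": TCP position; "orientation": TCP orientation; "contact_force": force on the tool from outside, world axes, zero at the start; "ft_torque": the same for the moment, N m; "finger_gap": finger opening in m.
Only numpy, scipy, OpenCV 4.12 (cv2) and the standard library are available. Lean on these libraries where they do the work, as an engineer would, in place of code of your own. Each camera call takes 0.05 s, during which the arm holds its last target.

## Working session

There is one attempt and no reset: what is moved stays moved. The work goes in short steps, Python scripts to look and compute and a tool call to move; the robot and the scene stay as the last step left them, time stands still between calls to the robot, and variables do not carry over. Pictures are saved under pics/ and viewed, and the job is handed in when it is done.

Besides the shell and the picture viewer there is one more tool, called after "Call:" as name(argument=value, ...) on one line, values as JSON. servo_tool: Moves the arm, as the interface text tells. Its arguments: {"type":"object","properties":{"targets":{"type":"array","items":{"type":"array"}},"grip_force":{"type":"number"}},"required":["targets"]}

```bash
ls; mkdir -p pics
python3 - <<'E'
from rig import env,snapshot
import cv2,numpy as np
print(env.observe())
for n in("side","top"):
    s=snapshot(n); cv2.imwrite(f"pics/{n}0.png",s["image"][:,:,::-1]); print(n,s["vfov"],s["cx"],s["cy"],[k for k in s]);print(np.round(s["world_from_camera"],4))
E
```

```text
pics
{'t': 0.0, 'q': array([ 1.10286344,  0.47780762,  0.0223782 ,  1.55645094, -0.01151644,
        1.10929597, -0.08312029]), 'qvel': array([-0.0002351 ,  0.0003419 , -0.00074662,  0.00039229, -0.00079037,
       -0.00032058,  0.0012051 ]), 'tau': array([-5.33515743e-05, -5.96436274e+01,  1.60810098e+00, -2.81193298e+01,
        1.24932468e-02,  9.46217158e-03,  1.65642740e-05]), 'position': array([ 0.2374589 , -0.63127043,  0.25532159]), 'orientation': array([-4.62800564e-04,  8.22216235e-01, -5.69174510e-01, -7.91200809e-04]), 'contact_force': array([-0.04604838,  0.01811186,  0.23228174]), 'ft_torque': array([ 0.03714665, -0.00448282, -0.00641073]), 'finger_gap': 0.08555185891843235}
side 51.23437727697027 317.8469268038524 206.61532032237596 ['image', 'vfov', 'cx', 'cy', 'world_from_camera']
[[-0.9632  0.176  -0.2032  0.3107]
 [-0.2688 -0.6273  0.7309  0.7665]
 [ 0.0012  0.7587  0.6515  0.7393]
 [ 0.      0.      0.      1.    ]]
top 46.13570107525902 323.50758741175116 198.67388939147304 ['image', 'vfov', 'cx', 'cy', 'world_from_camera']
[[-0.0097  0.9929 -0.1183  0.3702]
 [-0.9996 -0.0127 -0.0253  0.0241]
 [-0.0266  0.118   0.9927  1.506 ]
 [ 0.      0.      0.      1.    ]]
```

View pics/top0.png

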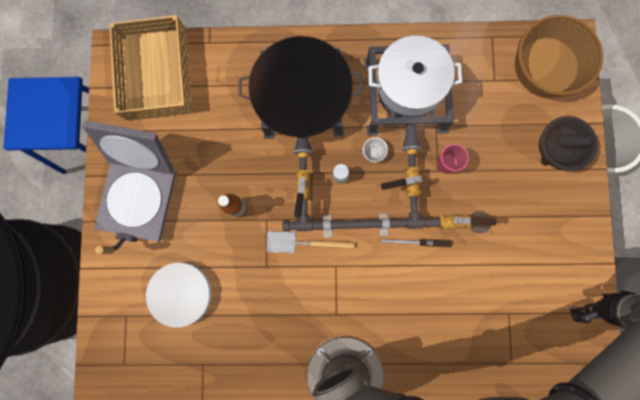

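View pics/side0.png

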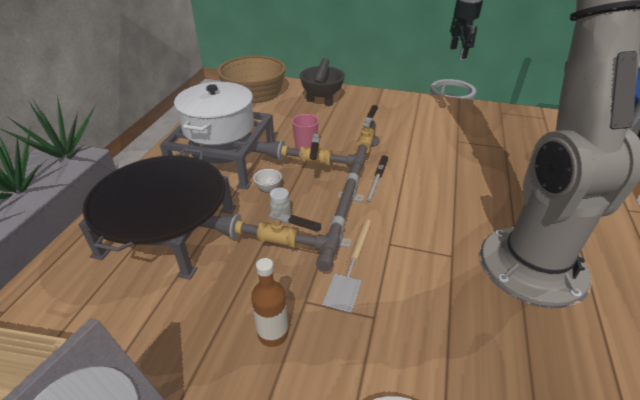

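The top view shows the griddle on the left branch, with its lever at about (300,200) pointing at the robot. The pot is on the right branch, with its lever at about (393,184) pointing left. I'll zoom in for detail.

Run:
```python
import cv2,numpy as np
a=cv2.imread("pics/top0.png")[120:240,270:500]; cv2.imwrite("pics/z1.png",cv2.resize(a,None,fx=3.4,fy=3.4,interpolation=cv2.INTER_CUBIC))
a=cv2.imread("pics/side0.png")[90:270,200:400]; cv2.imwrite("pics/z2.png",cv2.resize(a,None,fx=3.3,fy=3.3,interpolation=cv2.INTER_CUBIC))
```

```text
(no output)
```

View pics/z1.png

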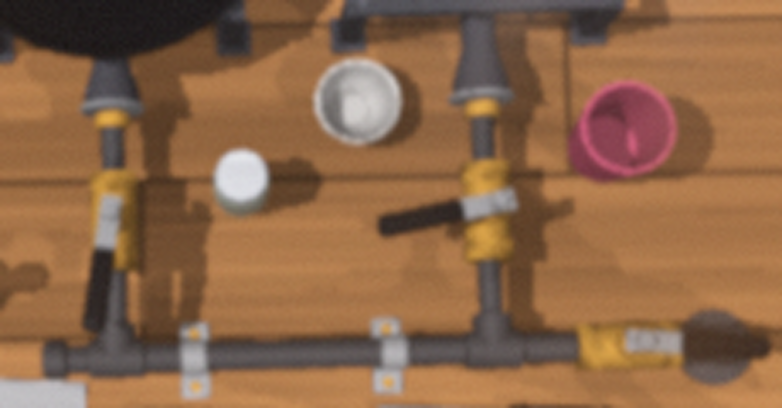

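View pics/z2.png

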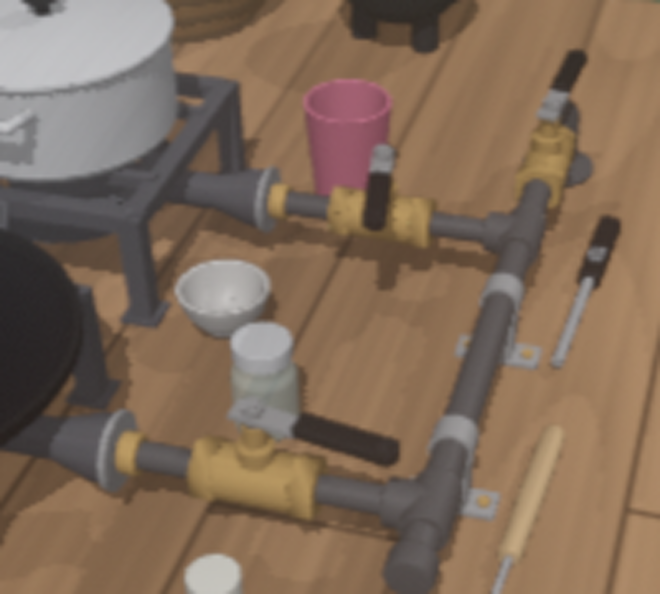

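```bash
cat > h.py <<'E'
import cv2,numpy as np
def ray(s,u,v):
    f=200/np.tan(np.radians(s["vfov"]/2)); T=s["world_from_camera"]
    d=T[:3,:3]@np.array([(u-s["cx"])/f,-(v-s["cy"])/f,-1]); return T[:3,3],d
def onz(s,u,v,z):
    o,d=ray(s,u,v); return (o+d*(z-o[2])/d[2])[:2]
def proj(s,p):
    f=200/np.tan(np.radians(s["vfov"]/2)); T=s["world_from_camera"]
    c=T[:3,:3].T@(np.array(p)-T[:3,3]); return s["cx"]+f*c[0]/-c[2], s["cy"]-f*c[1]/-c[2]
def blob(s,box,thr,name):
    x0,y0,x1,y1=box; im=s["image"][y0:y1,x0:x1].max(2)
    m=(im<thr).astype(np.uint8); n,l,st,c=cv2.connectedComponentsWithStats(m)
    i=1+np.argmax(st[1:,4]); ys,xs=np.where(l==i); return xs+x0,ys+y0
def lever(s,box,thr=60,z=.126):
    xs,ys=blob(s,box,thr,'')
    P=np.array([onz(s,x,y,z) for x,y in zip(xs,ys)]); c=P.mean(0)
    w,V=np.linalg.eigh(np.cov((P-c).T)); d=V[:,1]; t=(P-c)@d
    return c,d,t.max()-t.min(),len(xs),(xs.mean(),ys.mean())
E
python3 - <<'E'
from rig import env,snapshot
from h import *
s=snapshot("top")
for n,b in (("griddle",(285,185,306,222)),("pot",(376,172,408,192))):
    for thr in (50,60,70):
        c,d,L,N,px=lever(s,b,thr); print(n,thr,c.round(4),d.round(3),L,N,px)
# rail ends/ tees / stems
Z=lambda u,v:(270+u/3.4,120+v/3.4)
for n,(u,v),z in (("Gstemhead",(110,205),.128),("Pstemhead",(489,204),.128),("tee L",(117,345),.075),("tee R",(492,335),.075),("railLend",(45,358),.06),("pipeG top",(111,115),.07),("pipeP",(482,105),.07),("jar",(241,178),.085),("tumbler",(627,122),.1),("dish",(358,100),.042)):
    print(n,onz(s,*Z(u,v),z).round(4))
E
```

```text
griddle 50 [0.5205 0.1319] [-0.996  0.085] 0.05679678416630567 72 (np.float64(299.05555555555554), np.float64(203.70833333333334))
griddle 60 [0.5165 0.1325] [-0.991  0.131] 0.06634291162187345 114 (np.float64(298.8333333333333), np.float64(205.0701754385965))
griddle 70 [0.5151 0.1325] [-0.992  0.125] 0.06925534814591655 135 (np.float64(298.85925925925926), np.float64(205.54814814814816))
pot 50 [ 0.5805 -0.1721] [-0.083  0.997] 0.01794103751544763 19 (np.float64(401.5263157894737), np.float64(182.26315789473685))
pot 60 [ 0.5763 -0.1491] [-0.193  0.981] 0.06743395940919011 97 (np.float64(393.7628865979381), np.float64(183.77319587628867))
pot 70 [ 0.576  -0.1487] [-0.183  0.983] 0.0696270830461792 117 (np.float64(393.64102564102564), np.float64(183.89743589743588))
Gstemhead [0.5902 0.1216]
Pstemhead [ 0.5865 -0.2082]
tee L [0.4713 0.1196]
tee R [ 0.4763 -0.216 ]
railLend [0.4613 0.1862]
pipeG top [0.683  0.1245]
pipeP [ 0.687  -0.2146]
jar [0.62   0.0063]
tumbler [ 0.663  -0.3376]
dish [ 0.6998 -0.1043]
```

Run:
```python
from rig import env,snapshot
from h import *
s=snapshot("side")
c=cv2.cvtColor(s["image"],cv2.COLOR_RGB2BGR); k=3
a=cv2.resize(c[90:270,200:400],None,fx=k,fy=k,interpolation=cv2.INTER_CUBIC)
def mk(p,col):
    u,v=proj(s,p); cv2.drawMarker(a,(int((u-200+.5)*k),int((v-90+.5)*k)),col,0,9,1)
G=np.array([.5845,.1235]);gd=np.array([-.992,.127]);P=np.array([.589,-.2175]);pd=np.array([-.185,.983])
for S,d in((G,gd),(P,pd)):
    for r in (0,.032,.07,.108): mk([*(S+r*d),.128],(0,0,255))
for n,b in (("g",(285,205,325,235)),("p",(305,130,325,162))):
    xs,ys=blob(s,b,60,''); print(n,xs.mean(),ys.mean(),len(xs))
    S,d=(G,gd) if n=='g' else (P,pd); print(proj(s,[*(S+.07*d),.124]))
cv2.imwrite("pics/z3.png",a)
```

```text
g 302.7588652482269 222.39716312056737 141
(np.float64(305.37156450662417), np.float64(221.85783480035707))
p 313.92 150.37333333333333 75
(np.float64(314.03333657249107), np.float64(149.47845334592944))
```

View pics/z3.png

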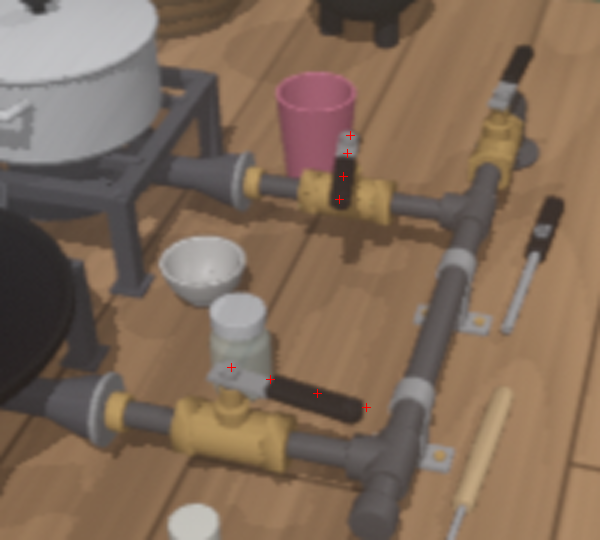

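Call:
servo_tool(targets=[[[0, 0, 0], [0, 0, 5.15], 1], [[0, 0, 0], [0, 0, 5.15], 1], [[0, 0, 0], [0, 0, 5.15], 1], [[0, 0, 0], [0, 0, 5.15], 1], [[0, 0, 0], [0, 0, 0], 1], [[0, 0, 0], [0, 0, 0], 1], [[0, 0, 0], [0, 0, 0], 1], [[0, 0, 0], [0, 0, 0], 1]], grip_force=20)

```text
t: 0.87
position: [0.2377, -0.6317, 0.2562]
orientation: [-0.0, 0.708, -0.706, -0.0]
contact_force: [0.3, 0.1, 0.5]
finger_gap: 0.0
```

Call:
servo_tool(targets=[[[-0.029, -0.0228, 0], [0, 0, 0], 1], [[-0.029, -0.0228, 0], [0, 0, 0], 1], [[-0.029, -0.0228, 0], [0, 0, 0], 1], [[-0.029, -0.0228, 0], [0, 0, 0], 1], [[-0.029, -0.0228, 0], [0, 0, 0], 1], [[-0.029, -0.0228, 0], [0, 0, 0], 1], [[-0.029, -0.0228, 0], [0, 0, 0], 1], [[-0.029, -0.0228, 0], [0, 0, 0], 1], [[0, 0, 0], [0, 0, 0], 1]])

```text
t: 1.62
position: [0.4263, -0.3922, 0.2565]
orientation: [-0.002, 0.712, -0.703, -0.0]
contact_force: [1.1, 1.1, 0.8]
finger_gap: -0.0002
```

Call:
servo_tool(targets=[[[-0.029, -0.005, 0], [0, 0, 0], 1], [[-0.029, -0.005, 0], [0, 0, 0], 1], [[-0.029, -0.005, 0], [0, 0, 0], 1], [[-0.029, -0.005, 0], [0, 0, 0], 1], [[-0.029, -0.005, 0], [0, 0, 0], 1], [[-0.029, -0.005, 0], [0, 0, 0], 1], [[-0.029, -0.005, 0], [0, 0, 0], 1], [[-0.029, -0.005, 0], [0, 0, 0], 1]])

```text
t: 2.28
position: [0.46, -0.1667, 0.2566]
orientation: [-0.0, 0.708, -0.707, 0.0]
contact_force: [0.7, 0.2, -0.4]
finger_gap: 0.0004
```

Call:
servo_tool(targets=[[[-0.029, -0.005, 0], [0, 0, 0], 1], [[-0.029, -0.005, 0], [0, 0, 0], 1], [[-0.029, -0.005, 0], [0, 0, 0], 1], [[-0.029, -0.005, 0], [0, 0, 0], 1], [[-0.029, -0.005, 0], [0, 0, 0], 1], [[-0.029, -0.005, 0], [0, 0, 0], 1], [[-0.029, -0.005, 0], [0, 0, 0], 1], [[0, 0, 0], [0, 0, 0], 1], [[0, 0, 0], [0, 0, 0], 1]])

```text
t: 3.03
position: [0.4951, 0.0369, 0.2565]
orientation: [-0.0, 0.709, -0.705, -0.0]
contact_force: [-0.2, -0.6, -0.4]
finger_gap: -0.0001
```

Run:
```python
from rig import env,snapshot
from h import *
o=env.observe();print(o["position"],o["q"].round(2),o["contact_force"])
for n in("side","top"):
    s=snapshot(n); cv2.imwrite(f"pics/{n}1.png",s["image"][:,:,::-1])
```

```text
[0.49510109 0.0369207  0.25646124] [ 0.06  0.2  -0.29  1.96  0.07  0.99 -1.83] [-0.23933973 -0.62252174 -0.39186452]
```

View pics/side1.png

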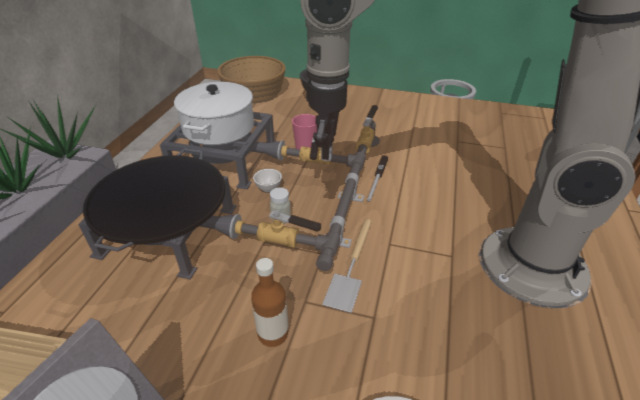

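View pics/top1.png

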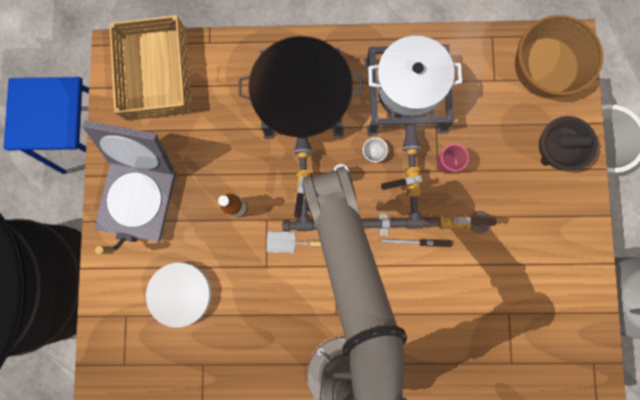

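The arm is over (0.495, 0.037), to the right of the griddle lever, and the lever is still clear and untouched at about (300,200). Next is the descent beside it.

Call:
servo_tool(targets=[[[-0.005, -0.002, 0.0215], [0, 0, 0], 1], [[-0.005, -0.002, 0.0215], [0, 0, 0], 1], [[-0.005, -0.002, 0.0215], [0, 0, 0], 1], [[-0.005, -0.002, 0.0215], [0, 0, 0], 1], [[-0.005, -0.002, 0.0215], [0, 0, 0], 1], [[-0.005, -0.002, 0.0215], [0, 0, 0], 1], [[0, 0, 0], [0, 0, 0], 1], [[0, 0, 0], [0, 0, 0], 1]])

```text
t: 3.8
position: [0.5063, 0.0639, 0.1267]
orientation: [-0.001, -0.707, 0.707, 0.001]
contact_force: [0.5, -0.9, 0.3]
finger_gap: 0.0
```

Run:
```python
from rig import env,snapshot
from h import *
o=env.observe();print(o["position"],o["contact_force"])
s=snapshot("side"); cv2.imwrite("pics/z4.png",cv2.resize(s["image"][90:290,200:430,::-1],None,fx=3,fy=3,interpolation=cv2.INTER_CUBIC))
```

```text
[0.50625446 0.06391291 0.12674207] [ 0.54599106 -0.93642667  0.31785879]
```

View pics/z4.png

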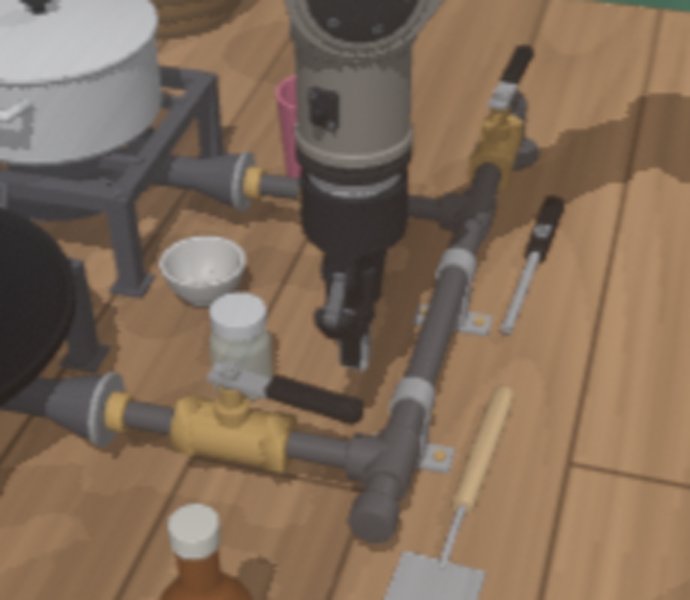

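Run:
```python
import numpy as np
G=np.array([.586,.123]);p=np.array([.5063,.0639])
for t in list(np.arange(1.44,0,-.12))+[.013]:
    f=t; d=np.array([-np.sin(f),np.cos(f)]);m=np.array([np.cos(f),np.sin(f)])
    h=.0145*abs(np.sin(f))+.011*abs(np.cos(f))
    c=G+.076*d-(.010+h)*m
    print(round(t,2),c.round(4),"tool shift",(-(c-p)[::-1]).round(4)); p=c
```

```text
1.44 [0.5073 0.1073] tool shift [-0.0434 -0.001 ]
1.32 [0.5057 0.1159] tool shift [-0.0086  0.0016]
1.2 [0.5052 0.1249] tool shift [-0.009   0.0005]
1.08 [0.5058 0.1341] tool shift [-0.0092 -0.0006]
0.96 [0.5076 0.1435] tool shift [-0.0093 -0.0018]
0.84 [0.5106 0.1528] tool shift [-0.0093 -0.003 ]
0.72 [0.515  0.1618] tool shift [-0.009  -0.0043]
0.6 [0.5206 0.1703] tool shift [-0.0085 -0.0056]
0.48 [0.5274 0.1782] tool shift [-0.0079 -0.0069]
0.36 [0.5355 0.1852] tool shift [-0.007 -0.008]
0.24 [0.5445 0.1911] tool shift [-0.0059 -0.009 ]
0.12 [0.5544 0.1957] tool shift [-0.0047 -0.0099]
0.01 [0.5638 0.1987] tool shift [-0.003  -0.0094]
```

Call:
servo_tool(targets=[[[-0.01, 0, 0], [0, 0, 0], 1], [[-0.01, 0, 0], [0, 0, 0], 1], [[-0.008, 0, 0], [0, 0, 0], 1], [[-0.005, 0, 0], [0, 0, 0], 1], [[-0.005, 0, 0], [0, 0, 0], 1], [[-0.004, 0, 0], [0, 0, 0], 1], [[-0.004, 0, 0], [0, 0, 0], 1], [[-0.004, 0.0005, 0], [0, 0, 0], 1], [[-0.004, 0.0005, 0], [0, 0, 0], 1]])

```text
t: 4.6
position: [0.5062, 0.1185, 0.1273]
orientation: [-0.0, -0.707, 0.707, -0.0]
contact_force: [1.2, -3.4, 0.4]
finger_gap: 0.0003
```

Contact is about 3 N, as expected. I'll follow the arc in half steps.

Call:
servo_tool(targets=[[[-0.0045, 0, 0], [0, 0, 0], 1], [[-0.0045, 0, 0], [0, 0, 0], 1], [[-0.0045, 0, 0], [0, 0, 0], 1], [[-0.0045, -0.0005, 0], [0, 0, 0], 1], [[-0.0045, -0.001, 0], [0, 0, 0], 1], [[-0.0045, -0.001, 0], [0, 0, 0], 1], [[-0.0045, -0.0015, 0], [0, 0, 0], 1], [[-0.0045, -0.0015, 0], [0, 0, 0], 1]])

```text
t: 5.27
position: [0.5112, 0.1557, 0.1272]
orientation: [0.0, 0.707, -0.707, -0.0]
contact_force: [-0.5, -3.4, -0.4]
finger_gap: -0.0002
```

Run:
```python
from rig import env,snapshot
from h import *
o=env.observe();print(o["position"],o["contact_force"],o["ft_torque"])
s=snapshot("side"); cv2.imwrite("pics/z5.png",cv2.resize(s["image"][90:290,200:430,::-1],None,fx=3,fy=3,interpolation=cv2.INTER_CUBIC))
```

```text
[0.51124612 0.15574072 0.12718498] [-0.48106765 -3.35070883 -0.37889599] [-0.6596091  -0.04838863  0.01330652]
```

View pics/z5.png

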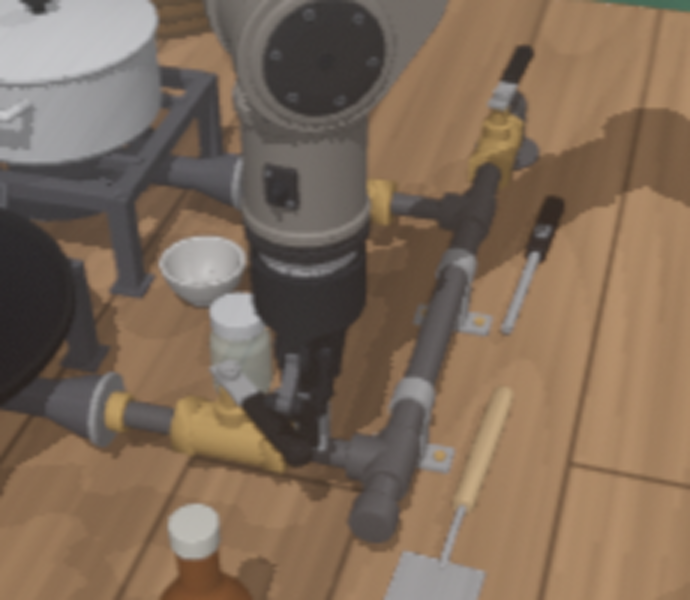

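The lever is following; it now points toward zoom pixel (300,455). Continuing the arc.

Call:
servo_tool(targets=[[[-0.0045, -0.002, 0], [0, 0, 0], 1], [[-0.0045, -0.0025, 0], [0, 0, 0], 1], [[-0.0042, -0.0028, 0], [0, 0, 0], 1], [[-0.004, -0.003, 0], [0, 0, 0], 1], [[-0.004, -0.0035, 0], [0, 0, 0], 1], [[-0.0037, -0.0037, 0], [0, 0, 0], 1], [[-0.0035, -0.004, 0], [0, 0, 0], 1], [[-0.0033, -0.0042, 0], [0, 0, 0], 1], [[-0.003, -0.0045, 0], [0, 0, 0], 1], [[-0.0025, -0.0045, 0], [0, 0, 0], 1]])

```text
t: 6.15
position: [0.5463, 0.193, 0.1272]
orientation: [0.0, 0.707, -0.707, -0.0]
contact_force: [-2.5, -1.9, -1.1]
finger_gap: -0.0
```

Call:
servo_tool(targets=[[[-0.002, -0.004, 0], [0, 0, 0], 1], [[-0.002, -0.004, 0], [0, 0, 0], 1], [[-0.0015, -0.003, 0], [0, 0, 0], 1], [[-0.001, -0.002, 0], [0, 0, 0], 1], [[0, -0.002, 0], [0, 0, 0], 1]])

```text
t: 6.57
position: [0.5611, 0.1996, 0.1273]
orientation: [-0.0, 0.707, -0.707, -0.0]
contact_force: [-3.9, -1.1, -0.3]
finger_gap: -0.0001
```

Call:
servo_tool(targets=[[[0, -0.002, 0], [0, 0, 0], 1], [[0, 0, 0], [0, 0, 0], 1]])

```text
t: 6.73
position: [0.5633, 0.1999, 0.1274]
orientation: [-0.001, 0.707, -0.707, -0.0]
contact_force: [-1.7, -0.1, -1.2]
finger_gap: 0.0002
```

Now small 1 mm steps until the force shows the stop.

Call:
servo_tool(targets=[[[0, -0.001, 0], [0, 0, 0], 1], [[0, -0.001, 0], [0, 0, 0], 1]])

```text
t: 6.9
position: [0.5641, 0.1999, 0.1273]
orientation: [0.0, 0.708, -0.707, -0.001]
contact_force: [-8.3, 1.2, 3.1]
finger_gap: -0.0002
```

Call:
servo_tool(targets=[[[0, -0.001, 0], [0, 0, 0], 1], [[0, -0.001, 0], [0, 0, 0], 1]])

```text
t: 7.07
position: [0.5642, 0.2, 0.1273]
orientation: [0.002, 0.708, -0.706, -0.002]
contact_force: [-13.6, 0.6, 9.2]
finger_gap: -0.0001
```

It has stalled against the stop at x=0.564, where 0.5638 was predicted. I'll back off and lift.

Call:
servo_tool(targets=[[[0, 0.006, 0], [0, 0, 0], 1], [[0, 0.012, 0], [0, 0, 0], 1], [[0, 0.012, 0], [0, 0, 0], 1], [[0.005, 0.008, -0.02], [0, 0, 0], 1], [[0.01, 0, -0.025], [0, 0, 0], 1], [[0.02, 0, -0.03], [0, 0, 0], 1], [[0.03, 0, -0.03], [0, 0, 0], 1], [[0.03, 0, -0.02], [0, 0, 0], 1], [[0.03, 0, 0], [0, 0, 0], 1], [[0.03, 0, 0], [0, 0, 0], 1]])

```text
t: 7.9
position: [0.5309, 0.043, 0.2544]
orientation: [0.002, -0.707, 0.707, -0.002]
contact_force: [0.4, -0.3, -0.7]
finger_gap: -0.0
```

Run:
```python
from rig import env,snapshot
from h import *
o=env.observe();print(o["position"],o["contact_force"])
s=snapshot("side"); cv2.imwrite("pics/s6.png",s["image"][:,:,::-1])
s=snapshot("top"); cv2.imwrite("pics/t6.png",s["image"][:,:,::-1])
```

```text
[0.53086198 0.04297004 0.25440601] [ 0.43893339 -0.31386395 -0.65586209]
```

View pics/s6.png

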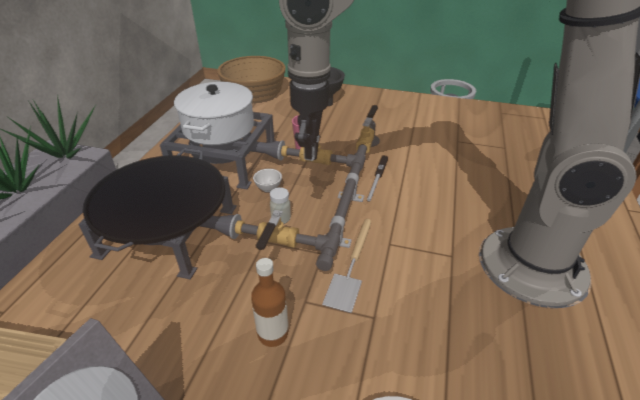

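View pics/t6.png

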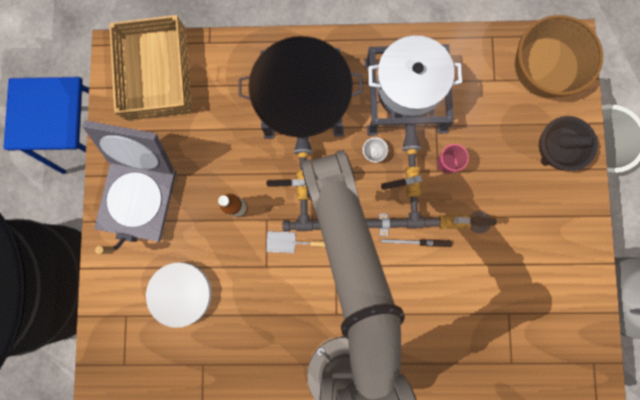

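Run:
```python
from rig import env,snapshot
from h import *
s=snapshot("top")
for n,b in (("griddle",(262,174,296,192)),("pot",(376,172,408,192))):
    for thr in (60,70,80):
        c,d,L,N,px=lever(s,b,thr); print(n,thr,c.round(4),d.round(3),round(L,4),N,"phi",round(float(np.arctan(-d[0]/d[1])),3), "stem",(c-.07*d*np.sign(d[1])).round(4))
for n,b in (("dish",(360,135,390,165)),("jar",(330,160,350,185))):pass
```

```text
griddle 60 [0.5848 0.1915] [0.005 1.   ] 0.0658 90 phi -0.005 stem [0.5845 0.1215]
griddle 70 [0.5846 0.1921] [-0.034  0.999] 0.0689 106 phi 0.034 stem [0.587  0.1221]
griddle 80 [0.5845 0.1913] [-0.031  1.   ] 0.069 126 phi 0.031 stem [0.5866 0.1213]
pot 60 [ 0.5759 -0.1489] [-0.188  0.982] 0.069 108 phi 0.189 stem [ 0.589  -0.2176]
pot 70 [ 0.5756 -0.1494] [-0.181  0.984] 0.0696 128 phi 0.182 stem [ 0.5883 -0.2182]
pot 80 [ 0.5757 -0.1496] [-0.172  0.985] 0.0702 142 phi 0.173 stem [ 0.5878 -0.2185]
```

Call:
servo_tool(targets=[[[0.026, -0.013, 0], [0, 0, 0], 1], [[0.026, -0.013, 0], [0, 0, 0], 1], [[0.026, -0.013, 0], [0, 0, 0], 1], [[0.026, -0.013, 0], [0, 0, 0], 1], [[0.026, -0.013, 0], [0, 0, 0], 1], [[0.026, -0.013, 0], [0, 0, 0], 1], [[0.026, -0.013, 0], [0, 0, 0], 1], [[0, 0, 0], [0, 0, 0], 1], [[0, 0, 0], [0, 0, 0], 1]])

```text
t: 8.8
position: [0.621, -0.1385, 0.2515]
orientation: [0.0, -0.706, 0.708, -0.0]
contact_force: [-0.2, 0.7, 0.3]
finger_gap: 0.0002
```

Call:
servo_tool(targets=[[[0, 0, 0.021], [0, 0, 0], 1], [[0, 0, 0.021], [0, 0, 0], 1], [[0, 0, 0.021], [0, 0, 0], 1], [[0, 0, 0.021], [0, 0, 0], 1], [[0, 0, 0.021], [0, 0, 0], 1], [[0, 0, 0.02], [0, 0, 0], 1], [[0, 0, 0], [0, 0, 0], 1], [[0, 0, 0], [0, 0, 0], 1]])

```text
t: 9.47
position: [0.6198, -0.1354, 0.1263]
orientation: [0.0, 0.708, -0.706, -0.001]
contact_force: [0.5, -0.1, 0.5]
finger_gap: 0.0001
```

Run:
```python
from rig import env,snapshot
from h import *
o=env.observe();p=o["position"][:2];print(o["position"],o["contact_force"])
P=np.array([.589,-.218])
for f in list(np.arange(.18,.79,.10))+[.797]:
    d=np.array([-np.sin(f),np.cos(f)]);m=np.array([np.cos(f),np.sin(f)])
    h=.0145*abs(np.sin(f))+.011*abs(np.cos(f))
    c=P+.076*d+(.010+h)*m
    print(round(f,2),c.round(4),"tool shift",(-(c-p)[::-1]).round(4)); p=c
s=snapshot("side"); cv2.imwrite("pics/z7.png",cv2.resize(s["image"][90:290,200:430,::-1],None,fx=3,fy=3,interpolation=cv2.INTER_CUBIC))
```

```text
[ 0.61977814 -0.13542535  0.12626627] [ 0.46651059 -0.10945918  0.54016526]
0.18 [ 0.5984 -0.139 ] tool shift [0.0036 0.0213]
0.28 [ 0.5916 -0.1382] tool shift [-0.0009  0.0068]
0.38 [ 0.5846 -0.1379] tool shift [-0.0002  0.007 ]
0.48 [ 0.5774 -0.1384] tool shift [0.0004 0.0072]
0.58 [ 0.5701 -0.1396] tool shift [0.0012 0.0073]
0.68 [ 0.5627 -0.1415] tool shift [0.002  0.0073]
0.78 [ 0.5555 -0.1443] tool shift [0.0028 0.0073]
0.8 [ 0.5542 -0.1448] tool shift [0.0006 0.0012]
```

View pics/z7.png

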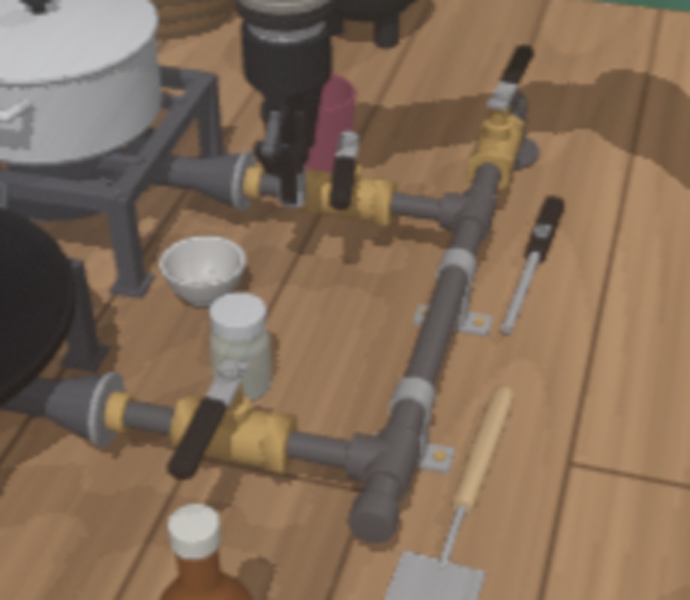

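The finger stands clear behind the pot lever: tip at zoom (292,195), lever at (345,175). I'll push toward the robot and stop short for a check.

Call:
servo_tool(targets=[[[0.003, 0.008, 0], [0, 0, 0], 1], [[0, 0.006, 0], [0, 0, 0], 1], [[0, 0.004, 0], [0, 0, 0], 1], [[0, 0.004, 0], [0, 0, 0], 1], [[0, 0.004, 0], [0, 0, 0], 1], [[0, 0.004, 0], [0, 0, 0], 1], [[0, 0.004, 0], [0, 0, 0], 1], [[0, 0.004, 0], [0, 0, 0], 1], [[0, 0.004, 0], [0, 0, 0], 1]])

```text
t: 10.27
position: [0.5783, -0.1404, 0.1271]
orientation: [-0.0, 0.707, -0.707, 0.0]
contact_force: [3.2, -0.5, 1.2]
finger_gap: -0.0002
```

Call:
servo_tool(targets=[[[0.0005, 0.004, 0], [0, 0, 0], 1], [[0.0005, 0.0035, 0], [0, 0, 0], 1], [[0.001, 0.0035, 0], [0, 0, 0], 1], [[0.001, 0.003, 0], [0, 0, 0], 1], [[0, 0, 0], [0, 0, 0], 1]])

```text
t: 10.68
position: [0.5633, -0.1436, 0.1267]
orientation: [-0.0, -0.707, 0.707, 0.0]
contact_force: [1.4, 1.6, -0.5]
finger_gap: 0.0001
```

Run:
```python
from rig import env,snapshot
from h import *
o=env.observe();print(o["position"],o["contact_force"])
for n in("side","top"):
  s=snapshot(n); 
  b=(90,290,200,430) if n=="side" else (120,240,270,500)
  cv2.imwrite(f"pics/{n}8.png",cv2.resize(s["image"][b[0]:b[1],b[2]:b[3],::-1],None,fx=3,fy=3,interpolation=cv2.INTER_CUBIC))
```

```text
[ 0.56330762 -0.14362205  0.12666464] [ 1.40206475  1.60197058 -0.47825329]
```

View pics/side8.png

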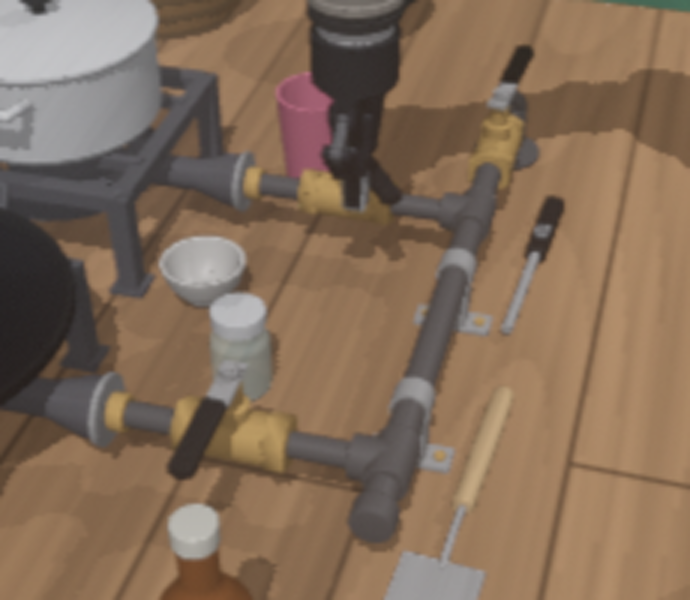

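View pics/top8.png

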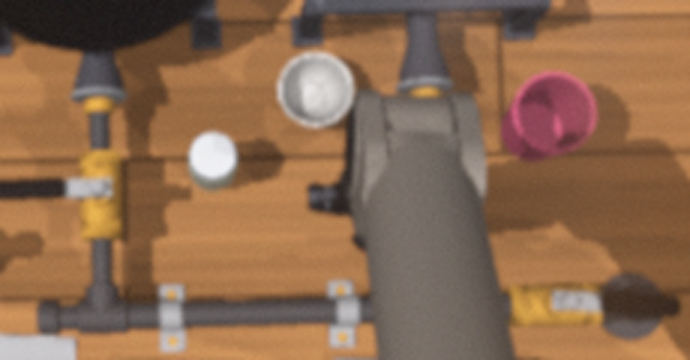

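The top view of the pot lever is hidden by the arm. I'll back off, lift, clear the view, measure, and then finish the push.

Call:
servo_tool(targets=[[[-0.006, -0.006, 0], [0, 0, 0], 1], [[-0.01, -0.012, 0], [0, 0, 0], 1], [[-0.01, -0.012, 0], [0, 0, 0], 1], [[0, 0, -0.025], [0, 0, 0], 1], [[0, 0, -0.03], [0, 0, 0], 1], [[-0.02, 0, -0.03], [0, 0, 0], 1], [[-0.03, 0, -0.03], [0, 0, 0], 1], [[-0.03, 0, -0.01], [0, 0, 0], 1], [[-0.03, 0, 0], [0, 0, 0], 1], [[-0.03, 0, 0], [0, 0, 0], 1]])

```text
t: 11.62
position: [0.5953, 0.0254, 0.2527]
orientation: [-0.001, 0.708, -0.707, 0.001]
contact_force: [0.4, 0.0, -0.3]
finger_gap: 0.0002
```

```bash
cat > m.py <<'E'
from rig import env,snapshot
from h import *
import sys
o=env.observe();print(o["t"],o["position"].round(4),o["contact_force"].round(1))
s=snapshot("top"); n=sys.argv[1]
cv2.imwrite(f"pics/top{n}.png",cv2.resize(s["image"][120:240,250:480,::-1],None,fx=3.4,fy=3.4,interpolation=cv2.INTER_CUBIC))
for thr in (55,60,65,70):
    c,d,L,N,px=lever(s,(385,178,409,209),thr); d=d*np.sign(d[1]); v=c-np.array([.5885,-.218]); 
    print("pot",thr,c.round(4),L.round(4),N,"phi",round(float(np.arctan2(-d[0],d[1])),3),"phi from stem",round(float(np.arctan2(-v[0],v[1])),3),np.linalg.norm(v).round(4))
    c,d,L,N,px=lever(s,(262,174,296,192),thr); d=d*np.sign(d[1]); print("gr",round(float(np.arctan2(-d[0],d[1])),3))
s=snapshot("side")
cv2.imwrite(f"pics/side{n}.png",cv2.resize(s["image"][90:290,200:430,::-1],None,fx=3,fy=3,interpolation=cv2.INTER_CUBIC))
E
python3 m.py 9
```

```text
11.6167 [0.5953 0.0254 0.2527] [ 0.4  0.  -0.3]
pot 55 [ 0.551  -0.1648] 0.0572 73 phi 0.653 phi from stem 0.614 0.0651
gr 0.014
pot 60 [ 0.5485 -0.1617] 0.0659 96 phi 0.666 phi from stem 0.618 0.069
gr -0.01
pot 65 [ 0.5488 -0.162 ] 0.0679 106 phi 0.662 phi from stem 0.616 0.0686
gr -0.003
pot 70 [ 0.5486 -0.162 ] 0.0679 114 phi 0.647 phi from stem 0.619 0.0687
gr 0.038
```

View pics/top9.png

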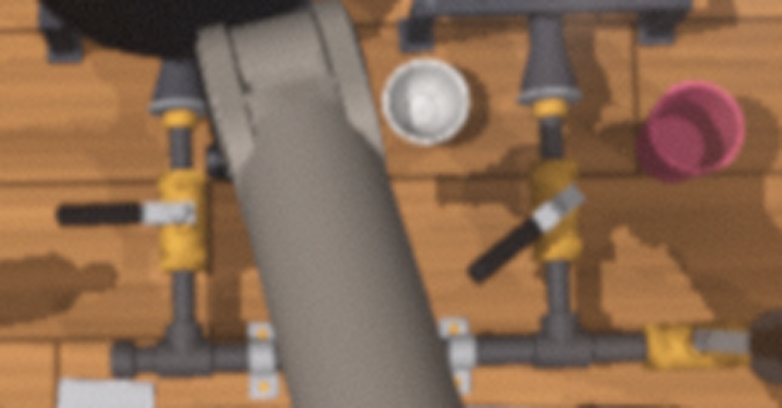

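The griddle lever reads square, at about 0.0 to 0.03 rad with a yaw of about 0.01. The pot lever is at about 0.64 and needs about 0.15 rad more. Going back for it.

Call:
servo_tool(targets=[[[0.03, 0, 0], [0, 0, 0], 1], [[0.03, 0, 0], [0, 0, 0], 1], [[0.03, 0, 0], [0, 0, 0], 1], [[0.03, 0, 0], [0, 0, 0], 1], [[0.025, 0, 0.02], [0, 0, 0], 1], [[0, 0, 0.026], [0, 0, 0], 1], [[0, 0, 0.026], [0, 0, 0], 1], [[0, 0, 0.027], [0, 0, 0], 1], [[0, 0, 0.026], [0, 0, 0], 1], [[0, 0, 0], [0, 0, 0], 1]])

```text
t: 12.55
position: [0.5914, -0.1217, 0.1209]
orientation: [0.003, 0.708, -0.707, -0.004]
contact_force: [0.2, -0.1, 0.4]
finger_gap: 0.0006
```

Call:
servo_tool(targets=[[[0.005, 0.007, -0.003], [0, 0, 0], 1], [[0.005, 0.007, -0.003], [0, 0, 0], 1], [[0.004, 0.005, 0], [0, 0, 0], 1], [[0.002, 0.003, 0], [0, 0, 0], 1], [[0.002, 0.002, 0], [0, 0, 0], 1], [[0, 0, 0], [0, 0, 0], 1]])

```text
t: 13.05
position: [0.5699, -0.142, 0.1332]
orientation: [0.0, -0.707, 0.707, -0.001]
contact_force: [0.0, -0.3, 0.6]
finger_gap: 0.0001
```

Call:
servo_tool(targets=[[[0, 0.002, 0.003], [0, 0, 0], 1], [[0, 0.003, 0.003], [0, 0, 0], 1], [[0.0005, 0.003, 0], [0, 0, 0], 1], [[0.001, 0.003, 0], [0, 0, 0], 1], [[0.001, 0.003, 0], [0, 0, 0], 1], [[0.0005, 0.002, 0], [0, 0, 0], 1], [[0, 0, 0], [0, 0, 0], 1]])

```text
t: 13.63
position: [0.5543, -0.1441, 0.1265]
orientation: [-0.0, 0.707, -0.707, 0.0]
contact_force: [2.7, 0.7, -1.0]
finger_gap: -0.0001
```

Call:
servo_tool(targets=[[[0.001, 0.001, 0], [0, 0, 0], 1], [[0.001, 0.001, 0], [0, 0, 0], 1], [[0, 0, 0], [0, 0, 0], 1]])

```text
t: 13.88
position: [0.5521, -0.146, 0.1263]
orientation: [-0.0, 0.707, -0.707, -0.0]
contact_force: [2.0, 0.8, 0.0]
finger_gap: 0.0002
```

Call:
servo_tool(targets=[[[-0.006, -0.006, 0], [0, 0, 0], 1], [[-0.01, -0.012, 0], [0, 0, 0], 1], [[-0.01, -0.012, 0], [0, 0, 0], 1], [[0, 0, -0.025], [0, 0, 0], 1], [[0, 0, -0.03], [0, 0, 0], 1], [[-0.02, 0, -0.03], [0, 0, 0], 1], [[-0.03, 0, -0.03], [0, 0, 0], 1], [[-0.03, 0, -0.01], [0, 0, 0], 1], [[-0.03, 0, 0], [0, 0, 0], 1], [[-0.03, 0, 0], [0, 0, 0], 1]])

```text
t: 14.72
position: [0.5833, 0.0225, 0.2522]
orientation: [-0.001, 0.708, -0.707, 0.001]
contact_force: [-0.2, -1.0, -0.8]
finger_gap: -0.0002
```

```bash
python3 m.py 10
```

```text
14.7167 [0.5833 0.0225 0.2522] [-0.2 -1.  -0.8]
pot 55 [ 0.5417 -0.1684] 0.0636 82 phi 0.818 phi from stem 0.757 0.0682
gr 0.012
pot 60 [ 0.5417 -0.168 ] 0.0659 100 phi 0.818 phi from stem 0.752 0.0685
gr -0.005
pot 65 [ 0.5411 -0.1672] 0.0657 108 phi 0.799 phi from stem 0.751 0.0695
gr -0.005
pot 70 [ 0.5413 -0.1673] 0.0698 114 phi 0.819 phi from stem 0.75 0.0693
gr 0.03
```

View pics/top10.png

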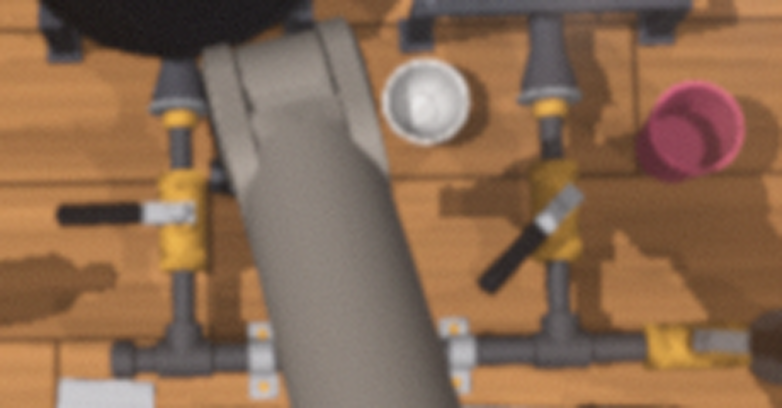

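```bash
cat > m2.py <<'E'
from rig import env,snapshot
from h import *
def ang(s,box,z,thr=100):
    x0,y0,x1,y1=box; im=s["image"].astype(float)[y0:y1,x0:x1].max(2)
    w=np.clip(thr-im,0,None); m=(w>0).astype(np.uint8)
    n,l,st,c=cv2.connectedComponentsWithStats(m); i=1+np.argmax(st[1:,4]); w=np.where(l==i,w,0)
    ys,xs=np.nonzero(w); W=w[ys,xs]; W=np.minimum(W,thr-45)
    P=np.array([onz(s,x+x0,y+y0,z) for x,y in zip(xs,ys)]); c=np.average(P,axis=0,weights=W)
    e,V=np.linalg.eigh(np.cov((P-c).T,aweights=W)); d=V[:,1]*np.sign(V[1,1]); return c,float(np.arctan2(-d[0],d[1])),len(W)
for n,bs in (("top",dict(g=(262,174,292,192),p=(388,184,407,209))),("side",dict(g=(250,210,275,252),p=(310,135,345,165)))):
    s=snapshot(n)
    for k,b in bs.items():
        for thr in (60,70,80,90):
            c,a,N=ang(s,b,.124,thr); print(n,k,thr,c.round(4),round(a,3),N)
E
python3 m2.py
```

```text
top g 60 [0.5851 0.1915] 0.01 91
top g 70 [0.5852 0.1914] 0.006 106
top g 80 [0.585  0.1918] 0.017 125
top g 90 [0.5849 0.1918] 0.02 132
top p 60 [ 0.5416 -0.1677] 0.836 89
top p 70 [ 0.5406 -0.1665] 0.839 102
top p 80 [ 0.5401 -0.166 ] 0.841 116
top p 90 [ 0.5399 -0.1657] 0.849 133
side g 60 [0.5839 0.1982] 0.077 129
side g 70 [0.5834 0.1966] 0.033 218
side g 80 [0.5834 0.1966] 0.031 232
side g 90 [0.5833 0.1966] 0.034 261
side p 60 [ 0.5413 -0.1634] 0.772 103
side p 70 [ 0.5394 -0.1627] 0.749 138
side p 80 [ 0.5382 -0.1609] 0.698 167
side p 90 [ 0.5363 -0.1585] 0.679 202
```

View pics/side10.png

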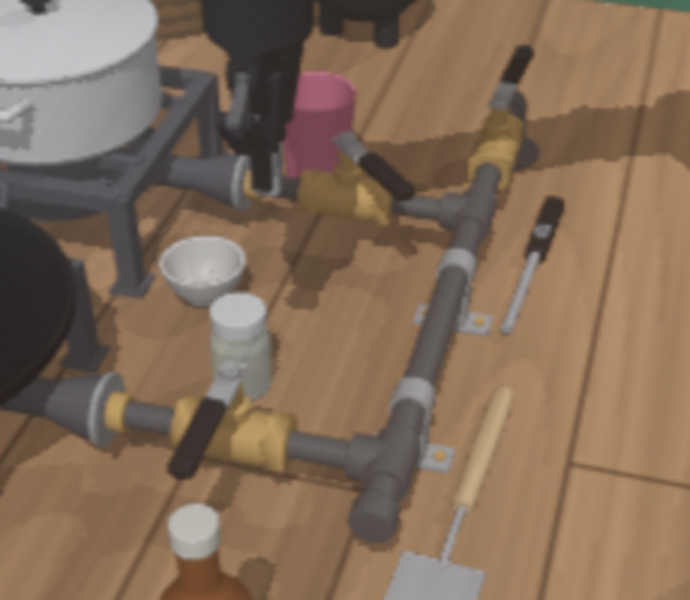

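Run:
```python
from rig import env,snapshot
from h import *
ims=[snapshot("top") for _ in range(4)]; s=ims[0]
a=np.mean([i["image"].astype(float) for i in ims],0)[165:215,380:430].astype(np.uint8)
a=cv2.cvtColor(a,cv2.COLOR_RGB2BGR); a=cv2.resize(a,None,fx=12,fy=12,interpolation=cv2.INTER_CUBIC)
for ph,col in ((.757,(0,255,0)),(.797,(0,0,255)),(.837,(255,0,0))):
    pts=[]
    for r in (-.03,.115):
        u,v=proj(s,[.590-r*np.sin(ph),-.2185+r*np.cos(ph),.128]); pts.append((int((u-380+.5)*12),int((v-165+.5)*12)))
    cv2.line(a,*pts,col,1)
cv2.imwrite("pics/z11.png",a)
```

```text
(no output)
```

View pics/z11.png

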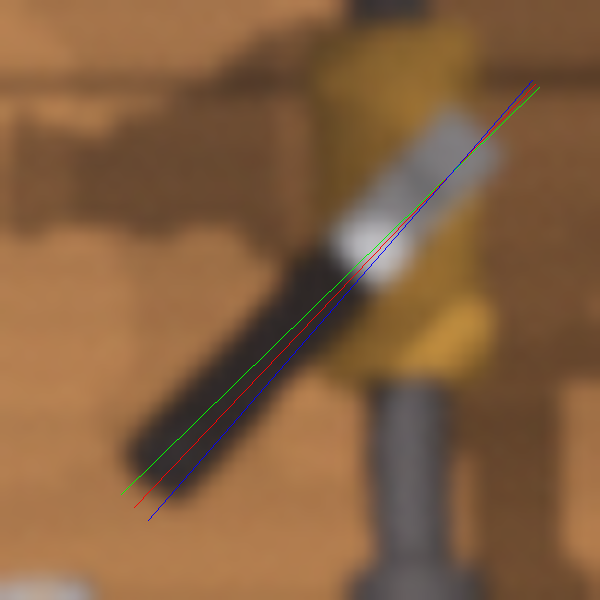

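The midline of the pot lever is within about 0.02 rad of the half-open line, which is good enough. The arm is clear of everything, so I'm handing in.

Run:
```python
from rig import env
o=env.observe();print(o["t"],o["contact_force"].round(1),abs(o["qvel"]).max());print(env.sign_off())
```

```text
15.1167 [-0.  -0.5 -0.1] 0.005560609243273939
the job is handed in; nothing more can be done
None
```

I shut the griddle's tap first, then set the pot's tap half open, and handed the job in at 15.1 s. Both levers were pushed from one side with the closed fingertips, never pinched.

- **Griddle tap (left burner):** I pushed the lever until it stalled on its shut stop, where the force rose to about 16 N. In the top view it then measured about 0.01 rad from square, close to the pipe's own slant. The side view gave about 0.03 rad.
- **Pot tap (right burner):** I pushed it in two goes with a look in between. The measurements of its final angle disagree a little:
  - the lever's edges in the top view give about 0.80 rad, and the dark-sleeve fits there 0.79 to 0.84;
  - the line from the stem to the sleeve gives about 0.74 to 0.75;
  - the side view was spoiled by a shadow, so I discounted it.

  My best estimate is 0.77 to 0.80, against the wanted 0.785.
- **Everything else:** the main tap, jar, dish, tumbler and bottle look unmoved in the last pictures. The arm was still and clear, with no contact force, when I handed in.

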